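# Start a battery test under the dust cover

## Robot

A 6-joint arm with a two-finger parallel gripper is mounted at the origin on a cart in front of the work surface, level with it; the furniture and walls round the work are solid. World frame = base frame: x ahead of the robot, y to its left, z up, the work surface at z = 0. Lengths are in m, angles in rad, forces in N, time in s.
With the tool pointing down it reaches from about 0.35 to 0.975 m from the base axis. Payload 4.9 kg.
Tool frame: the origin (TCP) lies at the very end of the fingers, on their centre line; the grasp point (between the pads) lies 19 mm behind it; z points along the fingers, y is the line along which they close (so a half turn about z gives the same grasp; the last joint's range is limited). The gripper opens to 85 mm and grips with 20 to 120 N. Pads are 22 mm wide; open, the fingers measure 114 mm over their backs; the gripper's body (76 mm by 85 mm) begins 54 mm behind the grasp point. The pads swing forward as they close: fully open they stand 13 mm farther back than shut.
Start: joints at [1.137, 0.053, 1.613, -0, 1.476, -0.119], TCP at [0.194, 0.594, 0.231] pointing down, gripper open.
Joint ranges: [-3.01, 3.01], [-1.01, 2.22], [0.06, 2.58], [-1.02, 4.17], [0.09, 2.62], [-3.14, 3.14]. Speed limits (rad/s): [2.57, 2.57, 3.14, 3.14, 3.14, 3.14].

## Interface

Orientations are given as a rotation vector (axis times angle).
In Python, from station import get_obs, optics, ctrl gives the robot as it stands.
- The arm moves only by the shell command python3 -m pendant 'ROWS' [FORCE]. ROWS is JSON, a list of rows, each a list of 3 entries, a list of its own where there are three numbers: the shift along the tool's x, y, z in mm, then the turn, a rotation vector about the tool's x, y, z in rad, then the opening, from 0 (shut) to 1 (fully open). A call has 1 to 12 rows; each row shifts and turns the commanded pose from where the row before left it, along the tool's axes as they then stand; what a row does not reach is not made up. A row lasts 1/12 s, in which the tool goes at most 41.7 mm and 7.16 degrees, less where a joint would pass 70% of its speed; a pose out of reach is approached as far as the arm can. A call is refused whole if a number of a shift passes 41.7 or a number of a turn 0.125, either way. A call with a gripper value outside its range is refused whole. The fingers move at their own pace and stop on an object; FORCE is the grip in N (left out, the last holds). Time passes only in rows, so rows that do not move let the fingers close. It gives the time, the measured TCP pose, the force, the opening and the grip force at its end, in the units of the state.
- get_obs(): the state, without advancing time (a new reading comes with each control period).
- optics.get_image(name): name is "scene" or "top" or "wrist"; returns the picture (400x640x3 uint8, red, green, blue); there is no depth.
- optics.camera_model(name): a dict with "fx", "fy", "cx", "cy" (pixels), "cam_to_world" (4x4, takes a point from camera to world coordinates). Camera axes: x right, y up, looking along -z (the intrinsics and any distortion apply to the point x, -y, -z); pixel columns grow to the right and rows downward; lengths in m; the calibration is good to about 2 mm. A picture is of the moment at which its call begins: read the wrist's pose just before it. camera_model takes no time and is no camera call; for the wrist camera it gives the pose at the moment of the call.
- ctrl.finish_job(): hands the job in; it is judged then, once.
The state is a dict: "t": time; "q": joint angles; "dq": joint speeds; "effort": joint torques, N m; "tool_pos": TCP position; "tool_rot": TCP orientation; "contact_force": force on the tool from outside, world axes, zero at the start; "wrist_torque": the same for the moment, N m; "opening": finger opening in m; "grip_force": force on a finger pad.
Only numpy, scipy, OpenCV 4.12 (cv2) and the standard library are available. Lean on these libraries where they do the work, as an engineer would, in place of code of your own. Each camera call takes 0.05 s, during which the arm holds its last target. There are 200 camera calls.

## Task

Two identical battery testers stand on the bench and a battery pack lies in the cradle of one of them. On that tester, slide the dust cover fully aside, press the button underneath all the way down and hold it for about one second without leaning hard on it, then let go and slide the dust cover back until it is fully home. Leave the other tester alone and the battery lying in its cradle.

Things in the scene. Friction and masses are not known exactly. Their poses are not given: they have to be found in the camera images.
- tester: the tester that holds the battery: grey box 130 x 180 mm, deck 40 mm above the table, fixed to the table. Origin: centre of its underside; x to its back, y to its left, z up. The button is in the left half of the cover's lane, at x = -28, y = +40 mm; the right half is empty parking space for the cover
- tester_lane (a point): middle of the lane in which the dust cover slides, on the tester's deck, at x = -28, y = 0 mm. The lane runs along the tester's y between two aluminium guide rails whose tops are 58 mm above the table (54 mm free between their lips); end blocks as high as the rails close it at y = +/-80 mm. Axes as the tester's
- tester_cover (a joint): how far the dust cover is slid open, m: 0 fully home over the button (against its stop), 0.075 fully open (against the other stop); it slides to the tester's -y. It starts 0 to 0.008 open. It stays where it is left; moving it takes about 2 N
- tester_rib (a point): centre of the top of the thumb rib of the dust cover. The cover is a grey plate 62 (x) x 68 (y) x 4 mm, its top 55 mm above the table, with a black upright rib across its middle: 40 mm long along the tester's x, 8 mm thick along y, its top 73 mm above the table. The rib can be pushed from either side or pinched
- tester_button (a joint): how far the button is pressed down, m: 0 released, 0.005 fully down. A spring lifts it; fully down takes about 5 N. 40 N would damage it
- tester_button_top (a point): centre of the top of the round black button, 28 mm across, 49 mm above the table when released (6 mm under the cover's top, 9 mm under the tops of the rails); moves with the button
- battery: blue battery pack, 35 x 75 x 28 mm, with a lead 60 mm long, lying loose in the cradle of the tester, along the tester's y. Origin: middle of pack and lead together, at the underside; the pack reaches from y = -7 to +68 mm, the lead to y = -68 mm
- tester_cradle (a point): centre of the cradle's floor on the tester with the battery, at x = +38.5, y = 0 mm, 42 mm above the table; walls 48 mm apart outside, 50 mm above the table; the battery's top is 70 mm above the table
- spare_tester: the other tester, of the same make and size, with an empty cradle; origin and axes as for the first one
- spare_tester_cover (a joint): the other tester's dust cover, m: 0 fully home (as it starts), 0.075 open
- spare_tester_button (a joint): the other tester's button, m: 0 released, 0.005 fully down
Mind the look-alikes: they are no part of the job. What is shaped like the battery but green or red is not meant.

How it is judged:
On the way, in this order (a step that is already met when the one before it is completed fails the run):
1. the dust cover of the tester with the battery is slid aside, at least 65 mm (value of joint tester_cover above 0.065 m), for 0.2 s.
2. its button is pressed down (at least 4 of 5 mm) and held for 0.6 s, the cover still aside (value of joint tester_button above 0.004 m and value of joint tester_cover above 0.055 m), for 0.6 s.
3. the button is released and the cover is slid home (value of joint tester_button below 0.001 m and value of joint tester_cover below 0.003 m), for 0.2 s.
At the end, for the whole second after the job is handed in: The dust cover of the tester with the battery is home again (within 3 mm), its button is released (within 1 mm), the other tester's cover is home (within 4 mm) and its button is up, and the battery lies at rest in its cradle (within 20 mm of its centre, not lifted by more than 6 mm) (all of step 3 and value of joint spare_tester_cover below 0.004 m and value of joint spare_tester_button below 0.0015 m and horizontal distance between battery and tester_cradle below 0.02 m and z of battery in the frame of tester_cradle below 0.006 m and linear speed of battery below 0.02 m/s); the robot touches nothing.
It fails at once if the other tester's cover is moved more than 4 mm or its button is pressed (value of joint spare_tester_cover above 0.004 m or value of joint spare_tester_button above 0.0015 m).
It fails at once if the battery is moved more than 15 mm (distance of battery from where it was at the start of the episode above 0.015 m).
It fails at once if the button is pressed with more than 40 N (contact force between anything else and tester_button above 40 N).
It also fails if it takes over 51 s, if anything falls off the work surface, if the arm or the gripper's body presses on something with over 40 N, if the wrist force passes 120 N, or if a joint passes its speed limit or range.

## Working session

There is one attempt and no reset: what is moved stays moved. The work goes in short steps, Python scripts to look and compute and a shell command to move; the robot and the scene stay as the last step left them, time stands still between calls to the robot, and variables do not carry over. Pictures are saved under pics/ and viewed, at most 10 in all, crops included, and the job is handed in when it is done.

```bash
ls; mkdir -p pics; python3 - <<'E'
from station import get_obs, optics, ctrl
import cv2,numpy as np
o=get_obs();print({k:np.round(v,4).tolist() for k,v in o.items()})
for n in("top","scene"):
    cv2.imwrite(f"pics/{n}0.png",optics.get_image(n)[:,:,::-1])
    m=optics.camera_model(n);print(n,m)
E
```

```text
pics
{'t': 0.0, 'q': [1.137, 0.0534, 1.6143, 0.0, 1.476, -0.119], 'dq': [0.0007, 0.002, 0.0006, 0.0004, 0.0011, -0.0016], 'effort': [0.0015, -39.367, -37.0186, 0.0001, 0.0066, 0.0], 'tool_pos': [0.1933, 0.5937, 0.2301], 'tool_rot': [-0.4924, -3.1022, 0.003], 'contact_force': [-0.1629, 0.3425, -0.1651], 'wrist_torque': [-0.0461, -0.0364, 0.0191], 'grip_force': 0.0, 'opening': 0.0853}
top {'fx': 410.07270992375834, 'fy': 410.07270992375834, 'cx': 315.99312378607556, 'cy': 196.0651922851028, 'cam_to_world': array([[ 0.02577655,  0.99260911, -0.11858635,  0.33371339],
       [-0.99949855,  0.0234079 , -0.02132391,  0.15237044],
       [-0.01839045,  0.11907654,  0.99271475,  1.46098296],
       [ 0.        ,  0.        ,  0.        ,  1.        ]])}
scene {'fx': 482.9804426937961, 'fy': 482.9804426937961, 'cx': 318.14387219478897, 'cy': 201.79188711020612, 'cam_to_world': array([[ 0.76378572,  0.43532319, -0.47657643, -0.26918375],
       [-0.64546371,  0.51834325, -0.5609785 , -0.75541537],
       [ 0.00282322,  0.73608016,  0.67688849,  1.16133225],
       [ 0.        ,  0.        ,  0.        ,  1.        ]])}
```

View pics/top0.png

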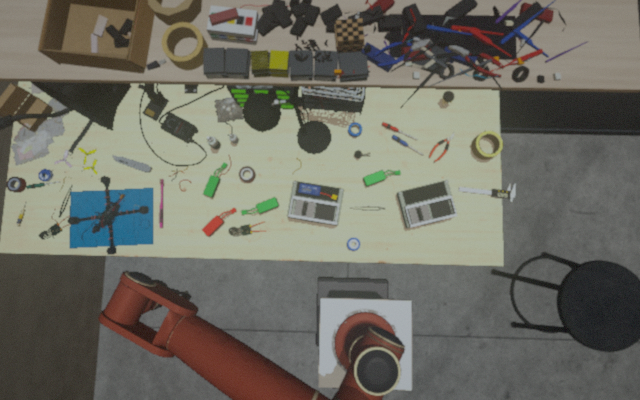

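View pics/scene0.png

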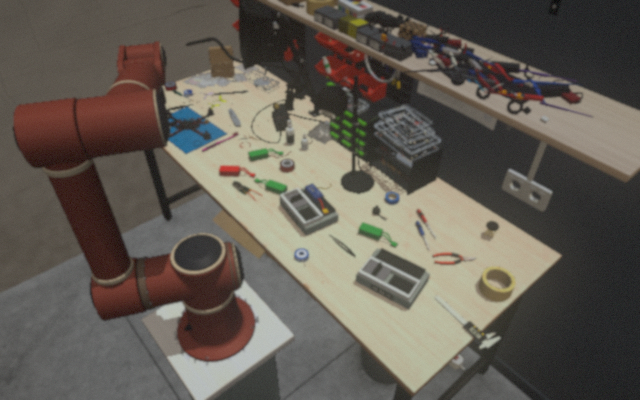

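The battery tester is at about (316,203) in the top view and (308,207) in the scene view, with its back up (+x). The spare is at (427,203) in the top view. I'll zoom in on the first one.

```bash
cat > h.py <<'E'
import numpy as np, cv2
from station import get_obs, optics, ctrl
from scipy.spatial.transform import Rotation as R
def ray(n,uv,z,m=None):
    m=m or optics.camera_model(n);T=m["cam_to_world"]
    d=T[:3,:3]@np.array([(uv[0]-m["cx"])/m["fx"],-(uv[1]-m["cy"])/m["fy"],-1])
    return T[:3,3]+d*(z-T[2,3])/d[2]
def proj(P,m):
    T=m["cam_to_world"];c=T[:3,:3].T@(np.asarray(P,float)-T[:3,3])
    return np.array([m["cx"]-m["fx"]*c[0]/c[2],m["cy"]+m["fy"]*c[1]/c[2]])
E
python3 - <<'E'
from h import *
a=cv2.imread("pics/top0.png")[170:235,276:356];b=cv2.imread("pics/scene0.png")[175:240,268:348]
cv2.imwrite("pics/z.png",np.vstack([cv2.resize(i,None,fx=5.5,fy=4.6*0+4.5,interpolation=cv2.INTER_CUBIC) for i in(a,b)]))
print(ray("top",(316,203),.05))
E
```

```text
[0.47811348 0.18203228 0.05      ]
```

View pics/z.png

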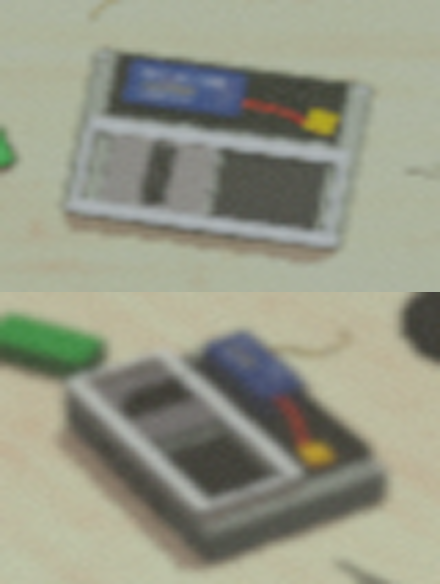

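```bash
cat >> h.py <<'E'
def plan(P,yaw,nrow=1):
    "tool-frame shift (mm) and turn to a pointing-down pose, tool y along tester y (yaw)"
    o=get_obs();T=R.from_rotvec(o["tool_rot"]);ty=np.array([-np.sin(yaw),np.cos(yaw),0])
    if T.as_matrix()[:,1]@ty<0: ty=-ty
    G=R.from_matrix(np.c_[np.cross(ty,[0,0,-1]),ty,[0,0,-1]])
    print("shift",np.round(T.inv().apply(np.array(P)-o["tool_pos"])*1e3,1),"turn",np.round((T.inv()*G).as_rotvec(),4),"q",np.round(o["q"],2),"t",round(o["t"],2),"F",np.round(o["contact_force"],1),"pos",np.round(o["tool_pos"],4))
E
python3 - <<'E'
from h import *
print(R.from_rotvec(get_obs()["tool_rot"]).as_matrix().round(2))
m=optics.camera_model("wrist");print(m["cam_to_world"].round(3),m["fx"],m["cx"],m["cy"])
plan((.42,.17,.28),np.radians(-10))
E
```

```text
[[-0.95  0.31 -0.  ]
 [ 0.31  0.95 -0.  ]
 [ 0.   -0.   -1.  ]]
[[ 0.31  -0.899 -0.309  0.113]
 [ 0.951  0.293  0.102  0.62 ]
 [-0.001 -0.325  0.946  0.372]
 [ 0.     0.     0.     1.   ]] 355.0371659676045 321.94691959381555 201.3851361946801
shift [-346.8 -332.8  -49.3] turn [-0.0019 -0.0003 -0.1403] q [ 1.14  0.05  1.61 -0.    1.48 -0.12] t 0.1 F [ 0.3 -0.6  0.3] pos [0.1933 0.5937 0.2301]
```

```bash
python3 -m pendant '[[[-31,-26,-1.6],[0,0,0],1],[[-31,-26,-1.6],[0,0,0],1],[[-31,-26,-1.6],[0,0,0],1],[[-31,-26,-1.6],[0,0,0],1],[[-31,-26,-1.6],[0,0,0],1],[[-31,-26,-1.6],[0,0,0],1],[[-31,-26,-1.6],[0,0,0],1],[[-31,-26,-1.6],[0,0,0],1],[[-31,-26,-1.6],[0,0,0],1],[[-31,-26,-1.6],[0,0,0],1],[[-31,-26,-1.6],[0,0,0],1],[[-31,-26,-1.6],[0,0,0],1]]'
python3 -m pendant '[[[0,0,0],[0,0,-0.07],0.6],[[0,0,0],[0,0,-0.07],0.3],[[0,0,0],[0,0,0],0.3],[[0,0,0],[0,0,0],0.3],[[0,0,0],[0,0,0],0.3],[[0,0,0],[0,0,0],0.3]]' 20
python3 - <<'E'
from h import *
plan((.45,.18,.25),np.radians(-10))
m=optics.camera_model("wrist");cv2.imwrite("pics/w0.png",optics.get_image("wrist")[:,:,::-1]);np.save("w0.npy",m)
E
```

```text
t: 1.1
tool_pos: [0.451, 0.1805, 0.2503]
tool_rot: [-0.492, -3.103, -0.0]
contact_force: [1.0, 0.4, -1.2]
opening: 0.0852
grip_force: 0.0
t: 1.6
tool_pos: [0.4503, 0.1829, 0.2503]
tool_rot: [-0.274, -3.129, 0.0]
contact_force: [-0.3, -0.4, 0.8]
opening: 0.0261
grip_force: 0.0
shift [-0.2 -2.9  0.3] turn [-0.0001 -0.0002 -0.0001] q [ 0.23 -0.3   1.9  -0.    1.54 -1.16] t 1.6 F [-0.3 -0.4  0.8] pos [0.4503 0.1829 0.2503]
```

View pics/w0.png

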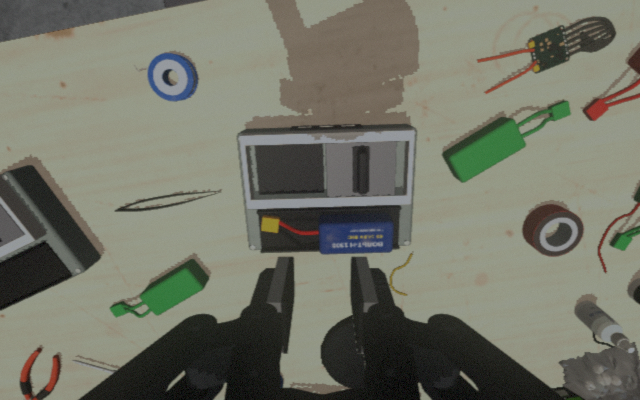

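The wrist picture shows the tester with the battery: white rail frame over about (238–416, 126–208), rib at about (361,169), battery at (355,236), and the cover's left edge at x≈327. I'll measure the frame and the rib.

```bash
python3 - <<'E'
from h import *
m=np.load("w0.npy",allow_pickle=True).item()
im=cv2.imread("pics/w0.png");hsv=cv2.cvtColor(im,cv2.COLOR_BGR2HSV)
w=((hsv[...,1]<30)&(hsv[...,2]>165)).astype(np.uint8);w[:110]=0;w[260:]=0;w[:,:225]=0;w[:,430:]=0
cs=sorted(cv2.findContours(w,0,2)[0],key=cv2.contourArea)[-2:]
for c in cs: print(cv2.contourArea(c),cv2.boundingRect(c))
c=np.vstack([c for c in cs if cv2.contourArea(c)>300])[:,0]
W=np.array([ray("",p,.058,m)[:2]*1e3 for p in c],np.float32)
r=cv2.minAreaRect(W);print("frame rect mm",r)
k=(hsv[...,2]<45).astype(np.uint8);k[:140]=0;k[198:]=0;k[:,:340]=0;k[:,:345]=0;k[:,385:]=0
c=max(cv2.findContours(k,0,2)[0],key=cv2.contourArea);print(cv2.boundingRect(c))
print("rib rect",cv2.minAreaRect(np.array([ray("",p,.073,m)[:2]*1e3 for p in c[:,0]],np.float32)))
b=cv2.inRange(hsv,(105,100,40),(130,255,255));b[:200]=0;b[260:]=0;b[:,:300]=0;b[:,420:]=0
c=max(cv2.findContours(b,0,2)[0],key=cv2.contourArea)
print("batt rect",cv2.minAreaRect(np.array([ray("",p,.070,m)[:2]*1e3 for p in c[:,0]],np.float32)))
big=cv2.resize(im[115:260,225:430],None,fx=3.8,fy=3.8,interpolation=cv2.INTER_NEAREST);cv2.imwrite("pics/w0z.png",big)
E
```

```text
Traceback (most recent call last):
ValueError: need at least one array to concatenate
```

```bash
cat > meas.py <<'E'
from h import *
m=np.load("w0.npy",allow_pickle=True).item()
im=cv2.imread("pics/w0.png");hsv=cv2.cvtColor(im,cv2.COLOR_BGR2HSV)
print(hsv[202,300],hsv[134,300],hsv[170,243],hsv[170,412],hsv[170,404],hsv[220,200],hsv[170,361])
w=((hsv[...,1]<25)&(hsv[...,2]>140)).astype(np.uint8);w[:110]=0;w[215:]=0;w[:,:225]=0;w[:,430:]=0
c=max(cv2.findContours(w,0,2)[0],key=cv2.contourArea);print(cv2.contourArea(c),cv2.boundingRect(c))
def rect(c,z): return cv2.minAreaRect(np.array([ray("",p,z,m)[:2]*1e3 for p in c[:,0]],np.float32))
print("frame rect mm",rect(c,.058))
k=(hsv[...,2]<60).astype(np.uint8);k[:140]=0;k[198:]=0;k[:,:345]=0;k[:,385:]=0
c=max(cv2.findContours(k,0,2)[0],key=cv2.contourArea);print(cv2.boundingRect(c));print("rib",rect(c,.073))
b=cv2.inRange(hsv,(105,100,40),(130,255,255));b[:200]=0;b[260:]=0;b[:,:300]=0;b[:,420:]=0
c=max(cv2.findContours(b,0,2)[0],key=cv2.contourArea);print("batt",rect(c,.070))
E
python3 - <<'E'
import cv2
cv2.imwrite("pics/w0z.png",cv2.resize(cv2.imread("pics/w0.png")[115:260,225:430],None,fx=3.8,fy=3.8,interpolation=cv2.INTER_NEAREST))
E
python3 meas.py
```

```text
[110  15 157] [102   9 149] [ 90   5 143] [ 90   6 135] [39 22 82] [ 39  28 154] [20 13 58]
11817.0 (239, 131, 176, 78)
frame rect mm ((450.7651062011719, 188.09214782714844), (163.79879760742188, 72.73540496826172), 81.7046127319336)
(353, 146, 16, 48)
rib ((451.7508850097656, 218.9971923828125), (14.093796730041504, 44.72842788696289), 81.58812713623047)
batt ((519.062255859375, 204.7910919189453), (72.76097869873047, 33.706939697265625), 79.93812561035156)
```

View pics/w0z.png

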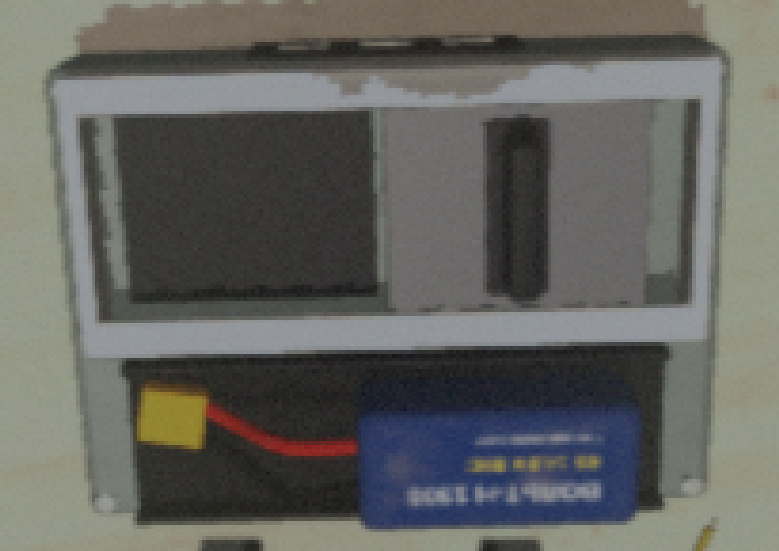

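```bash
python3 - <<'E'
from h import *
m=np.load("w0.npy",allow_pickle=True).item()
c=np.array([450.8,188.1]);y=np.radians(-8.3);ax=np.array([np.cos(y),np.sin(y)]);ay=np.array([-np.sin(y),np.cos(y)])
for n,z,u,v in [("rib top",.073,533,210),("rib R edge",.073,550,210),("rib L base",.055,487,210),("rib front end",.073,533,120),("rib back",.073,535,300),("plateL",.055,385,210),("plateR",.055,650,210),
  ("innerL",.058,80,118),("innerR",.058,700,100),("innerLb",.058,98,322),("innerRb",.058,692,304),("boxL",.04,105,505),("boxR",.04,692,487),("outFR",.058,722,62),("outFL",.058,55,80)]:
    p=ray("",(u/3.8+225-.4,v/3.8+115-.4),z,m)[:2]*1e3
    print(n,p.round(1),"x,y in lane",((p-c)@ax).round(1),((p-c)@ay).round(1))
E
```

```text
rib top [452.3 222.8] x,y in lane -3.5 34.6
rib R edge [453.  226.9] x,y in lane -3.4 38.7
rib L base [455.  212.7] x,y in lane 0.6 24.9
rib front end [430.5 225.8] x,y in lane -25.5 34.4
rib back [475.1 220.2] x,y in lane 19.4 35.3
plateL [450.4 186.9] x,y in lane -0.2 -1.2
plateR [462.3 253.8] x,y in lane 1.9 66.7
innerL [413.4 116.4] x,y in lane -26.7 -76.3
innerR [435.8 268.5] x,y in lane -26.5 77.4
innerLb [466.2 108.1] x,y in lane 26.8 -77.0
innerRb [488.4 261.4] x,y in lane 26.6 77.9
boxL [526.1  91.9] x,y in lane 88.4 -84.3
boxR [550.1 259.4] x,y in lane 87.9 84.9
outFR [427.4 274.7] x,y in lane -35.6 82.3
outFL [403.2 112.7] x,y in lane -36.2 -81.5
```

```bash
python3 - <<'E'
from h import *
plan((.4557,.2217,.10),np.radians(-8.3))
E
```

```text
shift [  1.4  39.2 150.4] turn [-0.0001 -0.0001 -0.0296] q [ 0.23 -0.3   1.9  -0.    1.54 -1.16] t 1.65 F [ 0.1 -0.1  0.8] pos [0.4503 0.1829 0.2504]
```

```bash
python3 -m pendant '[[[0.4,13,25],[0,0,0],0.3],[[0.5,13,25],[0,0,0],0.3],[[0.5,13.2,25],[0,0,0],0.3],[[0,0,25],[0,0,0],0.3],[[0,0,25],[0,0,0],0.3],[[0,0,25.4],[0,0,0],0.3],[[0,0,0],[0,0,-0.03],0.3],[[0,0,0],[0,0,0],0.3],[[0,0,0],[0,0,0],0.3]]' 20
python3 - <<'E'
from h import *
plan((.4557,.2217,.063),np.radians(-8.3))
m=optics.camera_model("wrist");cv2.imwrite("pics/w1.png",optics.get_image("wrist")[:,:,::-1]);np.save("w1.npy",m)
E
```

```text
t: 2.4
tool_pos: [0.4561, 0.2217, 0.1003]
tool_rot: [0.228, 3.133, 0.0]
contact_force: [0.6, -0.0, 0.2]
opening: 0.0255
grip_force: 0.0
shift [ 0.4 -0.  37.3] turn [ 0.0001  0.0003 -0.0002] q [ 0.31 -0.11  2.   -0.    1.25 -1.12] t 2.4 F [ 0.6 -0.   0.2] pos [0.4561 0.2217 0.1003]
```

View pics/w1.png

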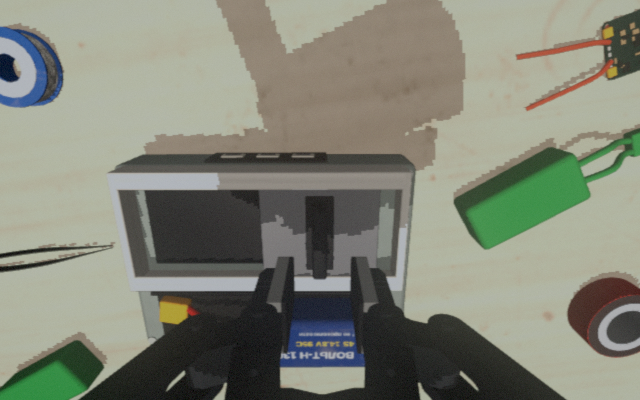

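The rib is at about (319,237), centred between the fingertips (288 and 358). I'll descend and pinch.

```bash
python3 -m pendant '[[[0,0,12],[0,0,0],0.3],[[0,0,12],[0,0,0],0.3],[[0,0,8],[0,0,0],0.3],[[0,0,4.5],[0,0,0],0.3],[[0,0,0],[0,0,0],0.3],[[0,0,0],[0,0,0],0.0],[[0,0,0],[0,0,0],0.0],[[0,0,0],[0,0,0],0.0],[[0,0,0],[0,0,0],0.0],[[0,0,0],[0,0,0],0.0]]' 20
```

```text
t: 3.28
tool_pos: [0.456, 0.2212, 0.0636]
tool_rot: [0.227, 3.133, -0.0]
contact_force: [0.6, -0.2, -2.1]
opening: 0.0073
grip_force: 22.9
```

```bash
python3 -m pendant '[[[0,-3,0],[0,0,0],0],[[0,-6,0],[0,0,0],0],[[0,-6,0],[0,0,0],0],[[0,-6,0],[0,0,0],0],[[0,-6,0],[0,0,0],0],[[0,-6,0],[0,0,0],0],[[0,-6,0],[0,0,0],0],[[0,-6,0],[0,0,0],0],[[0,-6,0],[0,0,0],0],[[0,-6,0],[0,0,0],0],[[0,-5,0],[0,0,0],0],[[0,-2,0],[0,0,0],0]]'
python3 -m pendant '[[[0,-1.5,0],[0,0,0],0],[[0,-1,0],[0,0,0],0],[[0,-1,0],[0,0,0],0],[[0,0,0],[0,0,0],0]]'
```

```text
t: 4.28
tool_pos: [0.4468, 0.1572, 0.0636]
tool_rot: [0.228, 3.133, -0.0]
contact_force: [2.7, 1.6, -4.8]
opening: 0.007
grip_force: 22.6
t: 4.62
tool_pos: [0.4464, 0.1543, 0.0636]
tool_rot: [0.227, 3.133, -0.001]
contact_force: [3.1, 0.0, -5.6]
opening: 0.0071
grip_force: 22.6
```

```bash
python3 -m pendant '[[[0,-1,0],[0,0,0],0],[[0,-1,0],[0,0,0],0],[[0,0,0],[0,0,0],0]]';python3 -m pendant '[[[0,-1,0],[0,0,0],0],[[0,-1,0],[0,0,0],0],[[0,0,0],[0,0,0],0]]'
```

```text
t: 4.87
tool_pos: [0.4463, 0.1533, 0.0636]
tool_rot: [0.227, 3.133, 0.003]
contact_force: [4.0, 4.1, -5.8]
opening: 0.0073
grip_force: 22.4
t: 5.12
tool_pos: [0.4462, 0.1531, 0.0636]
tool_rot: [0.228, 3.132, 0.011]
contact_force: [4.8, 12.0, -8.6]
opening: 0.007
grip_force: 22.1
```

```bash
python3 -m pendant '[[[0,2,0],[0,0,0],0],[[0,1,0],[0,0,0],0],[[0,0,0],[0,0,0],0.25],[[0,0,0],[0,0,0],0.25],[[0,0,0],[0,0,0],0.25],[[0,0,0],[0,0,0],0.25],[[0,0,-12],[0,0,0],0.25],[[0,0,-15],[0,0,0],0.25],[[0,0,-10],[0,0,0],0.25],[[0,0,0],[0,0,0],0.0],[[0,0,0],[0,0,0],0.0],[[0,0,0],[0,0,0],0.0]]'
python3 - <<'E'
from h import *
plan((.4568,.2277,.060),np.radians(-8.3))
m=optics.camera_model("wrist");cv2.imwrite("pics/w2.png",optics.get_image("wrist")[:,:,::-1]);np.save("w2.npy",m)
E
```

```text
t: 6.12
tool_pos: [0.4459, 0.1534, 0.1004]
tool_rot: [-0.227, -3.133, 0.0]
contact_force: [0.1, 0.5, -0.4]
opening: 0.0004
grip_force: 0.0
shift [-0.1 75.1 40.4] turn [-0.0001 -0.0003  0.    ] q [ 0.17 -0.2   2.08  0.    1.26 -1.25] t 6.12 F [ 0.1  0.5 -0.4] pos [0.4459 0.1534 0.1004]
```

View pics/w2.png

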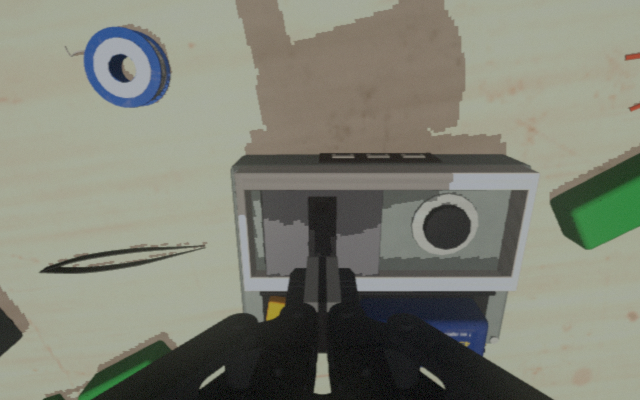

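The cover is fully aside with its rib at (322,225), and the button is visible at (447,226). I'll check its position at z = 49 mm.

```bash
python3 - <<'E'
from h import *
m=np.load("w2.npy",allow_pickle=True).item();print(ray("",(447,226),.049,m))
E
python3 -m pendant '[[[0,10,0],[0,0,0],0],[[0,15,0],[0,0,0],0],[[0,15,0],[0,0,0],0],[[0,15,0],[0,0,0],0],[[0,15,0],[0,0,0],0],[[0,5,0],[0,0,0],0],[[0,0,15],[0,0,0],0],[[0,0,15],[0,0,0],0],[[0,0,10],[0,0,0],0],[[0,0,5],[0,0,0],0],[[0,0,2],[0,0,0],0],[[0,0,0],[0,0,0],0]]'
```

```text
[0.45444211 0.22672038 0.049     ]
t: 7.17
tool_pos: [0.4567, 0.2275, 0.0531]
tool_rot: [-0.228, -3.132, 0.001]
contact_force: [-0.2, -0.3, 0.9]
opening: -0.0003
grip_force: 0.0
```

Only about 2 mm off centre. I'll press gently.

```bash
python3 -m pendant '[[[0,0,2],[0,0,0],0],[[0,0,1.5],[0,0,0],0],[[0,0,1.5],[0,0,0],0],[[0,0,1],[0,0,0],0],[[0,0,1],[0,0,0],0],[[0,0,0],[0,0,0],0]]';python3 -m pendant '[[[0,0,1],[0,0,0],0],[[0,0,0.5],[0,0,0],0],[[0,0,0],[0,0,0],0]]'
```

```text
t: 7.67
tool_pos: [0.4575, 0.2278, 0.0471]
tool_rot: [0.227, 3.132, 0.001]
contact_force: [0.3, -0.2, 2.1]
opening: 0.0003
grip_force: 1.3
t: 7.92
tool_pos: [0.4575, 0.2278, 0.0456]
tool_rot: [0.227, 3.132, 0.001]
contact_force: [1.0, -0.5, 4.3]
opening: -0.0004
grip_force: 1.9
```

```bash
python3 -m pendant '[[[0,0,0.7],[0,0,0],0],[[0,0,0.5],[0,0,0],0],[[0,0,0],[0,0,0],0]]';python3 -m pendant '[[[0,0,0.5],[0,0,0],0],[[0,0,0.5],[0,0,0],0],[[0,0,0],[0,0,0],0]]'
```

```text
t: 8.17
tool_pos: [0.4575, 0.2278, 0.0443]
tool_rot: [0.227, 3.132, 0.0]
contact_force: [0.9, 0.4, 3.9]
opening: -0.0001
grip_force: 2.4
t: 8.42
tool_pos: [0.4575, 0.2278, 0.0439]
tool_rot: [0.227, 3.133, 0.0]
contact_force: [-1.8, -0.7, 10.3]
opening: -0.0002
grip_force: 4.6
```

At the stop with 10 N on it. I'll hold about 1 s, then lift clear and move back over the rib.

```bash
python3 -m pendant '[[[0,0,0],[0,0,0],0],[[0,0,0],[0,0,0],0],[[0,0,0],[0,0,0],0],[[0,0,0],[0,0,0],0],[[0,0,0],[0,0,0],0],[[0,0,0],[0,0,0],0],[[0,0,0],[0,0,0],0],[[0,0,0],[0,0,0],0],[[0,0,0],[0,0,0],0],[[0,0,0],[0,0,0],0],[[0,0,0],[0,0,0],0]]'
python3 -m pendant '[[[0,0,-8],[0,0,0],0],[[0,0,-15],[0,0,0],0],[[0,0,-20],[0,0,0],0],[[0,0,-14],[0,0,0],0],[[0,-15,0],[0,0,0],0.25],[[0,-20,0],[0,0,0],0.25],[[0,-20,0],[0,0,0],0.25],[[0,-15,0],[0,0,0],0.25],[[0,-5,0],[0,0,0],0.25],[[0,0,0],[0,0,0],0.25]]'
python3 - <<'E'
from h import *
plan((.4463,.1533,.0635),np.radians(-8.3))
E
```

```text
t: 9.33
tool_pos: [0.4575, 0.2278, 0.044]
tool_rot: [0.227, 3.133, 0.0]
contact_force: [-1.4, -1.0, 8.4]
opening: 0.0003
grip_force: 4.6
t: 10.17
tool_pos: [0.4453, 0.1528, 0.099]
tool_rot: [-0.23, -3.131, 0.0]
contact_force: [0.2, 0.8, 0.3]
opening: 0.0214
grip_force: 0.0
shift [-1.   0.7 35.5] turn [-0.0003 -0.0018 -0.0016] q [ 0.17 -0.2   2.08  0.    1.26 -1.25] t 10.17 F [0.2 0.8 0.3] pos [0.4453 0.1528 0.099 ]
```

Now down, pinch and slide home.

```bash
python3 -m pendant '[[[0,0,12],[0,0,0],0.25],[[0,0,12],[0,0,0],0.25],[[0,0,8],[0,0,0],0.25],[[0,0,3.5],[0,0,0],0.25],[[0,0,0],[0,0,0],0.25],[[0,0,0],[0,0,0],0.0],[[0,0,0],[0,0,0],0.0],[[0,0,0],[0,0,0],0.0],[[0,0,0],[0,0,0],0.0]]' 20
python3 -m pendant '[[[0,3,0],[0,0,0],0],[[0,6,0],[0,0,0],0],[[0,6,0],[0,0,0],0],[[0,7,0],[0,0,0],0],[[0,7,0],[0,0,0],0],[[0,7,0],[0,0,0],0],[[0,7,0],[0,0,0],0],[[0,7,0],[0,0,0],0],[[0,7,0],[0,0,0],0],[[0,7,0],[0,0,0],0],[[0,5,0],[0,0,0],0],[[0,2,0],[0,0,0],0]]'
python3 -m pendant '[[[0,1,0],[0,0,0],0],[[0,1,0],[0,0,0],0],[[0,1,0],[0,0,0],0],[[0,0,0],[0,0,0],0]]'
```

```text
t: 10.92
tool_pos: [0.446, 0.1537, 0.0641]
tool_rot: [-0.227, -3.133, -0.001]
contact_force: [1.7, 1.9, -4.8]
opening: 0.0071
grip_force: 23.8
t: 11.92
tool_pos: [0.4562, 0.2245, 0.0641]
tool_rot: [-0.226, -3.133, -0.0]
contact_force: [-1.1, -1.8, -5.2]
opening: 0.0072
grip_force: 23.7
t: 12.25
tool_pos: [0.4565, 0.2267, 0.0642]
tool_rot: [-0.228, -3.133, -0.0]
contact_force: [-2.7, -0.7, -6.9]
opening: 0.0074
grip_force: 23.6
```

```bash
python3 -m pendant '[[[0,1,0],[0,0,0],0],[[0,1,0],[0,0,0],0],[[0,0,0],[0,0,0],0]]';python3 -m pendant '[[[0,1,0],[0,0,0],0],[[0,1,0],[0,0,0],0],[[0,0,0],[0,0,0],0]]'
```

```text
t: 12.5
tool_pos: [0.4567, 0.2278, 0.0642]
tool_rot: [-0.227, -3.132, 0.004]
contact_force: [-1.5, -4.8, -5.7]
opening: 0.0072
grip_force: 23.8
t: 12.75
tool_pos: [0.4567, 0.2279, 0.0641]
tool_rot: [-0.226, -3.131, 0.011]
contact_force: [-3.6, -12.1, -3.3]
opening: 0.0068
grip_force: 24.1
```

The cover is on its stop, 75 mm back. I'll release, lift and check.

```bash
python3 -m pendant '[[[0,-2,0],[0,0,0],0],[[0,-1,0],[0,0,0],0],[[0,0,0],[0,0,0],0.25],[[0,0,0],[0,0,0],0.25],[[0,0,0],[0,0,0],0.25],[[0,0,0],[0,0,0],0.25],[[0,0,-15],[0,0,0],0.25],[[0,0,-25],[0,0,0],0.25],[[0,0,-35],[0,0,0],0.25],[[0,0,-35],[0,0,0],0.25],[[0,0,-35],[0,0,0],0.25],[[0,0,0],[0,0,0],0.25]]'
python3 -m pendant '[[[0,0,0],[0,0,0],0.25],[[0,0,0],[0,0,0],0.25],[[0,0,0],[0,0,0],0.25]]'
python3 - <<'E'
from h import *
cv2.imwrite("pics/w3.png",optics.get_image("wrist")[:,:,::-1])
E
```

```text
t: 13.75
tool_pos: [0.4616, 0.2294, 0.2196]
tool_rot: [0.226, 3.118, 0.01]
contact_force: [1.3, -0.1, 2.1]
opening: 0.0212
grip_force: 0.0
t: 14.0
tool_pos: [0.4562, 0.2275, 0.2078]
tool_rot: [-0.227, -3.131, 0.001]
contact_force: [0.3, -0.5, -0.3]
opening: 0.0211
grip_force: 0.0
```

View pics/w3.png

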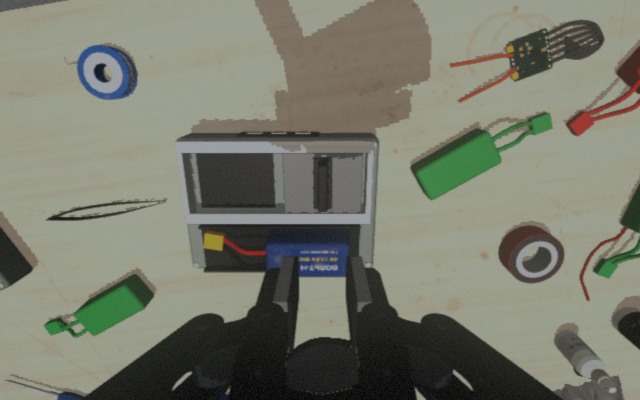

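The cover is home against the right end of the lane, with its rib at (323,183). The battery still lies in its cradle at (308,258), and the gripper is clear.

```bash
python3 -c "
from station import ctrl;print(ctrl.finish_job())"
```

```text
the job is handed in; nothing more can be done
None
```

I handed the job in: I slid the dust cover to its open stop, held the button fully down for about 1 s at roughly 10 N, and slid the cover back to its home stop; the battery still lies in its cradle and I never touched the other tester (no verdict was returned).

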